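Level the drying shelf

ROBOT

A 6-joint arm with a two-finger parallel gripper is mounted at the origin on the work surface. World frame = base frame: x ahead of the robot, y to its left, z up, the work surface at z = 0. Lengths are in m, angles in rad, forces in N, time in s.
With the tool pointing down it reaches from about 0.325 to 1 m from the base axis. Payload 5.1 kg.
Tool frame: the origin (TCP) lies between the finger pads; the fingertips stand 17 mm ahead of it and the grasp point (between the pads) lies 2 mm behind it; y points along the fingers, x is the direction in which the jaws open and shut, and the axes are right-handed (so a half turn about y gives the same grasp; the last joint's range is limited). The gripper opens to 85 mm and grips with 20 to 120 N. Pads are 22 mm wide; open, the fingers measure 114 mm over their backs; the gripper's body (76 mm by 85 mm) begins 54 mm behind the grasp point. The pads swing forward as they close: fully open they stand 13 mm farther back than shut.
Start: joints at [-1.283, 0.124, 1.65, -0, 1.367, -0.083], TCP at [0.236, -0.606, 0.248] pointing down, gripper open.
Joint ranges: [-2.61, 2.61], [-1.02, 2.33], [0.03, 2.71], [-1.35, 4.49], [0.32, 2.68], [-2.91, 2.91]. Speed limits (rad/s): [2.57, 2.57, 3.14, 3.14, 3.14, 3.14].

INTERFACE

Orientations are given as a unit quaternion [x, y, z, w].
In Python, from bench import read_state, snapshot, camera_model, hand_in gives the robot as it stands.
- The arm moves only by the tool arm_command, never from a script. Its argument "targets" is a list of rows, each an object with "slide": the shift along the tool's x, y, z in mm, a list of three; "rot": the turn, a rotation vector about the tool's x, y, z in rad, a list of three; "jaw": the closure, from -1 (fully open) to 1 (shut). In form: [{"slide": [tx, ty, tz], "rot": [rx, ry, rz], "jaw": jaw}, ...]. A call has 1 to 20 rows; each row is the pose to reach, as a shift and turn from the pose commanded when the call began, along the tool's axes at that moment; what a row does not reach only later rows make up. A row lasts 1/12 s, in which the tool goes at most 41.7 mm and 7.16 degrees, less where a joint would pass 70% of its speed; a pose out of reach is approached as far as the arm can. A call with a gripper value outside its range is refused whole. The fingers move at their own pace and stop on an object; "newtons" is the grip in N (left out, the last holds). Time passes only in rows, so rows that repeat a pose let the fingers close. It gives the time, the measured TCP pose, the force and the opening at its end, in the units of the state.
- read_state(): the state, without advancing time (a new reading comes with each control period).
- snapshot(name): name is "scene" or "top" or "wrist"; returns the picture (480x640x3 uint8, blue, green, red); there is no depth.
- camera_model(name): a dict with "mtx" (3x3 intrinsics, pixels), "world_from_camera" (4x4, takes a point from camera to world coordinates). Camera axes: x right, y down, z forward; pixel columns grow to the right and rows downward; lengths in m; the calibration is good to about 2 mm. A picture is of the moment at which its call begins: read the wrist's pose just before it. camera_model takes no time and is no camera call; for the wrist camera it gives the pose at the moment of the call.
- hand_in(): hands the job in, once; it reports no verdict.
The state is a dict: "time": time; "qpos": joint angles; "joint_velocities": joint speeds; "joint_efforts": joint torques, N m; "tcp_pos": TCP position; "tool_rot": TCP orientation; "wrist_force": force on the tool from outside, world axes, zero at the start; "moment": the same for the moment, N m; "opening": finger opening in m.
Only numpy, scipy, OpenCV 4.12 (cv2) and the standard library are available. Lean on these libraries where they do the work, as an engineer would, in place of code of your own. Each camera call takes 0.05 s, during which the arm holds its last target.

TASK

Stand the spirit level on the drying shelf, along its length, and let go of it; then turn the shelf's levelling foot by its red wing grip until the bubble sits midway between the two black lines. Finally press the level down onto the shelf with about 10 N and finish while still pressing, not letting go, with the bubble still between the lines. Leave the cup, the vase and the bowl standing where they are.

Things in the scene. Friction and masses are not known exactly. Their poses are not given: they have to be found in the camera images.
- level: Spirit level: yellow bar with black ends, 200 mm long (x axis), 28 mm wide (y), 42 mm high (z), 0.25 to 0.38 kg, loose, right way up on the table. Origin: centre of its underside. Mid-top is a green window (60 x 16 mm) with a white bubble (15 mm long) and two black lines 23 mm apart; the flat top may be pressed anywhere
- bubble (a joint): Position of the bubble along the level's x axis, in m: 0 when midway between the lines, limits -0.018 and +0.018. It moves towards the higher end, 6 mm per degree of slope, and settles within about 0.5 s. Within 3 mm of 0 it lies between the lines
- board: Drying shelf: bare plywood board, 150 mm (x) by 400 mm (y), 18 mm thick, hinged about its x axis on a low stand; the levelling foot carries its other end. Origin: on the hinge axis, 56 mm above the table, 30 mm from the board's hinged end; y runs along the board to the foot; upper face at z = +14 mm. Place and yaw vary; the foot end starts 1.4 to 3.2 degrees low
- shelf_spot (a point): Point on the upper face of the board, midway across, 135 mm along y from the hinge axis (70 mm above the table when the shelf is level): the middle of the free stretch, a good place for the centre of the level. Axes as the board's
- foot_grip (a point): Grip point of the red wing on top of the levelling foot, on the foot's vertical axis, 335 mm along the board from the hinge, always 114 mm above the table. The wing is a bar 48 mm long (this point's x axis, turning with it), 14 mm thick (y), 26 mm tall, its top 14 mm above this point, a white dot at one end. The board's face is at least 27 mm below its underside until level
- foot: The levelling foot, a vertical screw that turns with its wing and never rises or sinks. Origin: on its axis, 6 mm up. Clockwise from above raises its end of the shelf: 1 rad changes the slope by 0.025 rad and moves the bubble 8.6 mm. Level is 1.0 to 2.2 rad clockwise from the start, the stop 1.2 rad further. Stiff (0.2 N m), it lags a gripping hand by up to 0.35 rad; it stays as left, also when the shelf is pressed
- cup: Pale cup, 76 mm across, 85 mm high, loose, to be left alone. Origin: centre of its underside
- vase: Brown vase, 92 mm across, 125 mm high, loose, to be left alone. Origin: centre of its underside
- bowl: Light brown bowl, 124 mm across, 55 mm high, loose, to be left alone. Origin: centre of its underside
Mind the look-alikes: they are no part of the job. Several things have the shape of the level; the one meant has the colours described above.

How it is judged:
On the way, in this order (a step that is already met when the one before it is completed fails the run):
1. the level stands along the shelf, let go (contact force between level and board above 1 N and angle between the x axis of level and the y axis of board, either way round below 0.2 rad and angle between level's own z axis and vertical below 0.12 rad and contact force between the fingers and level below 0.1 N), for 0.6 s.
2. the bubble is brought between the lines by turning the foot, the level standing free on the shelf (contact force between level and board above 1 N and angle between the x axis of level and the y axis of board, either way round below 0.2 rad and contact force between the fingers and level below 0.1 N and angle between board's own z axis and vertical below 0.012 rad and value of joint bubble between -0.003 and 0.003 m), for 0.2 s.
At the end, for the whole second after the job is handed in: At the end the hand is pressing the level: the level bears on the shelf with 7 to 40 N (its own weight is 2.4 to 3.8 N of that), lies along the shelf within 0.2 rad, upright within 0.03 rad and still, the shelf is within 0.015 rad of level, and the bubble is within 3 mm of the middle of its lines (contact force between the fingers and level above 2 N and contact force between level and board between 7 and 40 N and angle between the x axis of level and the y axis of board, either way round below 0.2 rad and angle between level's own z axis and vertical below 0.03 rad and angle between board's own z axis and vertical below 0.015 rad and value of joint bubble between -0.003 and 0.003 m and linear speed of level below 0.02 m/s); the arm keeps its last pose, push and grip.
It fails at once if the cup is shoved more than 40 mm or tipped (distance of cup from where it was at the start of the episode above 0.04 m or angle between cup's own z axis and vertical above 0.4 rad).
It fails at once if the vase is shoved more than 40 mm or tipped (distance of vase from where it was at the start of the episode above 0.04 m or angle between vase's own z axis and vertical above 0.4 rad).
It fails at once if the bowl is shoved more than 40 mm or tipped (distance of bowl from where it was at the start of the episode above 0.04 m or angle between bowl's own z axis and vertical above 0.4 rad).
It also fails if it takes over 72 s, if anything falls off the work surface, if the arm or the gripper's body presses on something with over 40 N, if the wrist force passes 120 N, or if a joint passes its speed limit or range.

## Working session

There is one attempt and no reset: what is moved stays moved. The work goes in short steps, Python scripts to look and compute and a tool call to move; the robot and the scene stay as the last step left them, time stands still between calls to the robot, and variables do not carry over. Pictures are saved under pics/ and viewed, and the job is handed in when it is done.

Besides the shell and the picture viewer there is one more tool, called after "Request:" by a JSON object that holds its "op" and its "data", one argument or row to a line. arm_command: Moves the arm, as the interface text tells. Its arguments: {"type":"object","properties":{"targets":{"type":"array"},"newtons":{"type":"number"}},"required":["targets"]}

```bash
ls; mkdir -p pics
python3 - <<'E'
from bench import *
import cv2,json
s=read_state();print(s)
for n in("scene","top","wrist"):
    print(n,camera_model(n)); cv2.imwrite(f"pics/{n}0.png",snapshot(n))
E
```

```text
pics
{'time': 0.0, 'qpos': array([-1.28263690e+00,  1.24505747e-01,  1.65169068e+00, -1.96556552e-05,
        1.36750505e+00, -8.25848053e-02]), 'joint_velocities': array([ 9.85229667e-04,  5.89880022e-04, -8.79909298e-04,  3.00048028e-04,
       -3.87380522e-05,  2.96340752e-04]), 'joint_efforts': array([ 7.12875189e-04, -4.23612607e+01, -3.65449476e+01, -1.78597276e-05,
        7.01250014e-03, -1.88736792e-06]), 'tcp_pos': array([ 0.2353118 , -0.60528425,  0.24704271]), 'tool_rot': array([-0.58312543,  0.39985915, -0.39869353,  0.58405553]), 'wrist_force': array([ 0.41679218,  0.09746142, -0.11751495]), 'moment': array([-0.01846874, -0.01743794, -0.0378337 ]), 'opening': 0.08549484008384167}
scene {'mtx': array([[481.43763079,   0.        , 323.67570261],
       [  0.        , 481.43763079, 243.08558136],
       [  0.        ,   0.        ,   1.        ]]), 'world_from_camera': array([[ 0.16569479,  0.79200074, -0.58760536,  1.1929871 ],
       [ 0.98608742, -0.14109214,  0.08788972, -0.01970961],
       [-0.01329778, -0.59399312, -0.80436021,  1.00562289],
       [ 0.        ,  0.
[... 208 characters left out ...]
orld_from_camera': array([[-0.05533554, -0.973701  ,  0.22100757,  0.27087915],
       [-0.99845588,  0.05504444, -0.0074806 ,  0.05785552],
       [-0.00488137, -0.22108026, -0.9752434 ,  1.32124147],
       [ 0.        ,  0.        ,  0.        ,  1.        ]])}
wrist {'mtx': array([[427.74716809,   0.        , 326.96067347],
       [  0.        , 427.74716809, 240.75520841],
       [  0.        ,   0.        ,   1.        ]]), 'world_from_camera': array([[ 0.36260366, -0.88786085, -0.28323436,  0.30808449],
       [-0.93193651, -0.34662197, -0.10652491, -0.57767025],
       [-0.00359595,  0.30258277, -0.95311633,  0.37123898],
       [ 0.        ,  0.        ,  0.        ,  1.        ]])}
```

View pics/scene0.png

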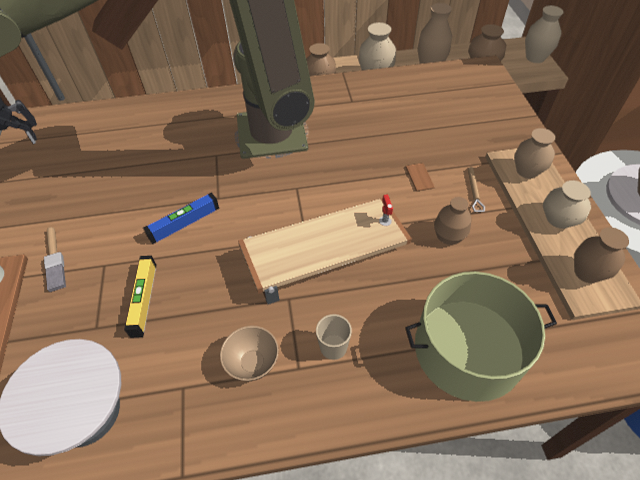

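View pics/top0.png

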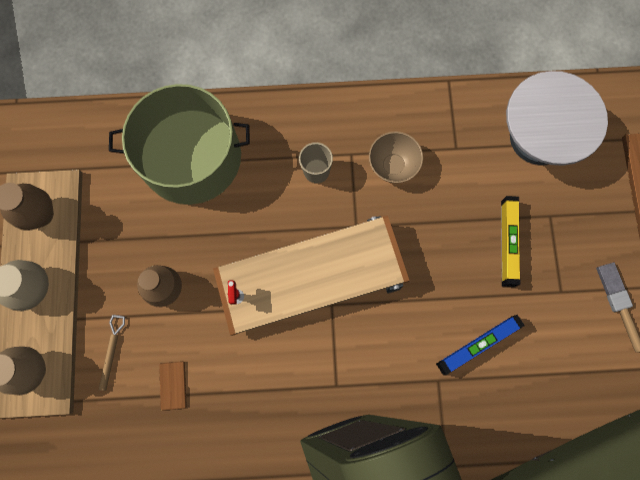

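View pics/wrist0.png

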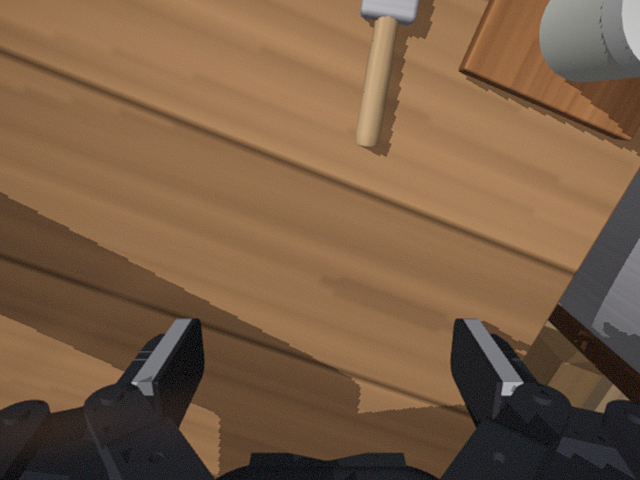

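```bash
cat > h.py <<'E'
import numpy as np,cv2
from bench import *
from scipy.spatial.transform import Rotation as R
def ray(M,uv,z):
    K=M["mtx"];T=M["world_from_camera"]
    d=T[:3,:3]@np.linalg.solve(K,[uv[0],uv[1],1.]);o=T[:3,3]
    return o+d*(z-o[2])/d[2]
def proj(M,p):
    T=M["world_from_camera"];c=T[:3,:3].T@(np.asarray(p)-T[:3,3]);q=M["mtx"]@c;return q[:2]/q[2]
def hsv(im):return cv2.cvtColor(im,cv2.COLOR_BGR2HSV)
def blob(mask):
    n,l,s,c=cv2.connectedComponentsWithStats(mask.astype(np.uint8))
    i=1+np.argmax(s[1:,4]);return l==i,c[i],s[i,4]
def rel(pw,rot_target=None):
    """slide mm from commanded(~measured) tool pose to world point pw, and rotvec in tool axes"""
    s=read_state();r=R.from_quat(s["tool_rot"])
    out=r.inv().apply(np.asarray(pw)-s["tcp_pos"])*1000
    rv=None if rot_target is None else (r.inv()*rot_target).as_rotvec()
    return out,rv
def down(a):
    """tool pointing down (y=-z), jaw axis x at world angle a"""
    x=np.array([np.cos(a),np.sin(a),0]);y=np.array([0,0,-1.]);z=np.cross(x,y)
    return R.from_matrix(np.c_[x,y,z])
E
python3 - <<'E'
from h import *
s=read_state();print(R.from_quat(s["tool_rot"]).as_matrix().round(3))
for n in("top","scene"):
    M=camera_model(n);im=cv2.imread(f"pics/{n}0.png");h=hsv(im)
    m,c,a=blob((abs(h[...,0].astype(int)-26)<5)&(h[...,1]>190)&(h[...,2]>120))
    pts=np.argwhere(m)[:,::-1].astype(np.float32)
    # include the windows: convex hull
    print(n,"yellow",c,a,cv2.minAreaRect(pts))
    m,c,a=blob(((h[...,0]<6)|(h[...,0]>174))&(h[...,1]>180)&(h[...,2]>100));pts=np.argwhere(m)[:,::-1].astype(np.float32)
    print("red",c,a,cv2.minAreaRect(pts), ray(M,c,.118))
    g=(abs(h[...,0].astype(int)-60)<15)&(h[...,1]>120)&(h[...,2]>80)
    k,l,st,ce=cv2.connectedComponentsWithStats(g.astype(np.uint8))
    for i in range(1,k):
        if st[i,4]>15:print("green",st[i],ce[i],ray(M,ce[i],.042))
    # board colour
    b=(abs(h[...,0].astype(int)-17)<6)&(h[...,2]>195)
    m,c,a=blob(b);pts=np.argwhere(m)[:,::-1].astype(np.float32)
    r=cv2.minAreaRect(pts);print("board",c,a,r);bp=cv2.boxPoints(r);print(bp,[ray(M,p,.06).round(3) for p in bp])
    cv2.imwrite(f"pics/{n}_z.png",cv2.resize(im[180:380,180:420] if n=="top" else im[170:330,220:460],None,fx=3,fy=3,interpolation=cv2.INTER_CUBIC))
    if n=="top":cv2.imwrite("pics/top_l.png",cv2.resize(im[180:310,450:570],None,fx=4,fy=4,interpolation=cv2.INTER_CUBIC))
E
```

```text
[[ 0.362 -0.     0.932]
 [-0.932  0.002  0.362]
 [-0.002 -1.     0.   ]]
top yellow [509.5750736  239.90578999] 1019 ((510.1500549316406, 240.3991241455078), (78.93383026123047, 16.99728775024414), 88.97696685791016)
red [230.95192308 294.34615385] 104 ((230.86138916015625, 294.1138610839844), (17.71166229248047, 6.069726943969727), 84.2894058227539) [0.44726839 0.24971488 0.118     ]
green [509 226   8  27 154] [512.77272727 238.7012987 ] [ 0.54755259 -0.36524406  0.042     ]
green [469 334  27  21 175] [481.84       343.85142857] [ 0.32219241 -0.27074005  0.042     ]
board [315.08384236 273.90738916] 10150 ((309.1153564453125, 273.9230651855469), (67.71499633789062, 175.1185760498047), 73.0091781616211)
[[215.48412 267.12985]
 [382.959   215.95695]
 [402.74658 280.71628]
 [235.2717  331.88916]] [array([0.517, 0.291, 0.06 ]), array([ 0.611, -0.08 ,  0.06 ]), array([ 0.465, -0.111,  0.06 ]), array([0.375, 0.251, 0.06 ])]Traceback (most recent call last):
  File "<stdin>", line 5, in <module>
  File "h.py", line 13, in blob
    i=1+np.argmax(s[1:,4]);return l==i,c[i],s[i,4]
        ~~~~~~~~~^^^^^^^^^
    return _wrapfunc(a, 'argmax', axis=axis, out=out, **kwds)
    return bound(*args, **kwds)
ValueError: attempt to get argmax of an empty sequence
```

View pics/top_z.png

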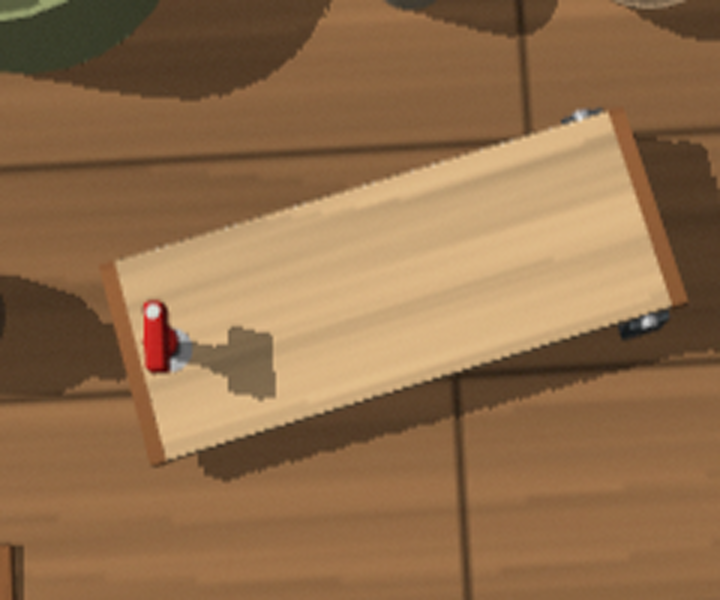

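View pics/top_l.png

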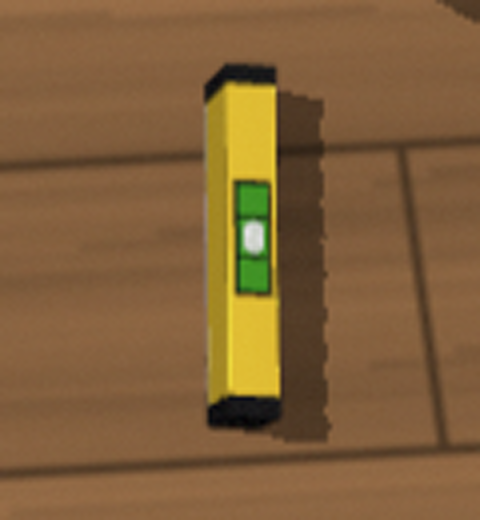

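Run:
```python
from h import *
M=camera_model("top")
f=lambda x,y,s,ox,oy,z:ray(M,((x+.5)/s-.5+ox,(y+.5)/s-.5+oy),z)
a=f(252.5,181,4,450,180,.042);b=f(255,293.5,4,450,180,.042);print("level",(a+b)/2,np.arctan2(*(a-b)[[1,0]]),np.linalg.norm(a-b))
C=[f(117,262,3,180,180,.056),f(165,462,3,180,180,.056),f(609,110,3,180,180,.071),f(668,305,3,180,180,.071)]
for c in C:print(c.round(4))
fe=(C[0]+C[1])/2;he=(C[2]+C[3])/2;d=fe-he;print("len",np.linalg.norm(d),np.linalg.norm(C[0]-C[1]),np.linalg.norm(C[2]-C[3]))
yaw=np.arctan2(d[1],d[0]);print("y-axis yaw",yaw,[np.arctan2(*(p-q)[[1,0]]) for p,q in((C[0],C[2]),(C[1],C[3]))], "width dir",[np.arctan2(*(p-q)[[1,0]]) for p,q in((C[0],C[1]),(C[2],C[3]))])
u=np.r_[np.cos(yaw),np.sin(yaw),0]
print("hinge",he+.03*u,"spot",he+.165*u,"foot",he+.365*u)
t1=f(153,303,3,180,180,.128);t2=f(159,372,3,180,180,.128);print("wing top ends",t1,t2,np.linalg.norm(t1-t2),np.arctan2(*(t1-t2)[[1,0]]))
im=cv2.imread("pics/scene0.png")
cv2.imwrite("pics/sc_z.png",cv2.resize(im[180:300,340:420],None,fx=5,fy=5,interpolation=cv2.INTER_CUBIC))
```

```text
level [ 0.54715322 -0.36583542  0.042     ] -0.10338996291036125 0.06413739412586167
[0.5177 0.2851 0.056 ]
[0.372  0.2534 0.056 ]
[ 0.6074 -0.078   0.071 ]
[ 0.4616 -0.109   0.071 ]
len 0.37395121841525975 0.14915131141541624 0.14900216579728748
y-axis yaw 1.8130372770868188 [np.float64(1.8128048973125563), np.float64(1.8132701606918575)] width dir [np.float64(0.21454353890996386), np.float64(0.209082174316798)]
hinge [ 0.52728344 -0.0643625   0.071     ] spot [0.49489981 0.06669589 0.071     ] foot [0.44692406 0.26085646 0.071     ]
wing top ends [0.4739261  0.24814951 0.128     ] [0.4266335  0.24502666 0.128     ] 0.047395587701072134 0.06593683317086675
```

View pics/sc_z.png

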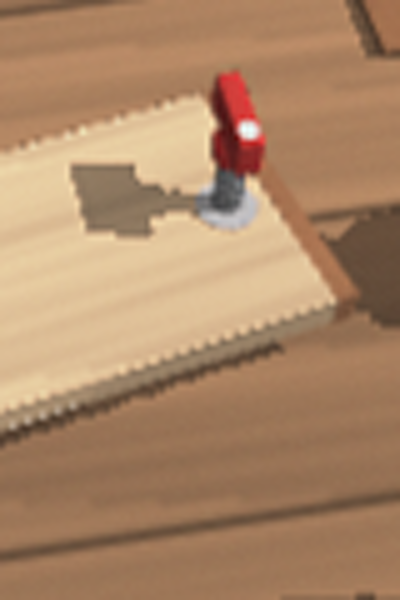

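Run:
```python
from h import *
print(rel([.547,-.366,.20],down(-1.674)))
M=camera_model("top")
print("vase",ray(M,(157,280),.125),"cup",ray(M,(316,158),.085),"bowl",ray(M,(396,157),.055))
```

```text
(array([-110.15052118,   47.55938038,  377.19326978]), array([ 2.69980958e-04,  4.74000663e-01, -1.58129678e-03]))
vase [0.4842909  0.39935112 0.125     ] cup [0.74550522 0.06069176 0.085     ] bowl [ 0.74904066 -0.12059559  0.055     ]
```

Request:
{"op": "arm_command", "data": {
  "targets": [
    {"slide":[-110,48,377],"rot":[0,0.474,0],"jaw":-1},
    {"slide":[-110,48,377],"rot":[0,0.474,0],"jaw":-1},
    {"slide":[-110,48,377],"rot":[0,0.474,0],"jaw":-1},
    {"slide":[-110,48,377],"rot":[0,0.474,0],"jaw":-1},
    {"slide":[-110,48,377],"rot":[0,0.474,0],"jaw":-1},
    {"slide":[-110,48,377],"rot":[0,0.474,0],"jaw":-1},
    {"slide":[-110,48,377],"rot":[0,0.474,0],"jaw":-1},
    {"slide":[-110,48,377],"rot":[0,0.474,0],"jaw":-1},
    {"slide":[-110,48,377],"rot":[0,0.474,0],"jaw":-1},
    {"slide":[-110,48,377],"rot":[0,0.474,0],"jaw":-1},
    {"slide":[-110,48,377],"rot":[0,0.474,0],"jaw":-1},
    {"slide":[-110,48,377],"rot":[0,0.474,0],"jaw":-1},
    {"slide":[-110,48,377],"rot":[0,0.474,0],"jaw":-1}
  ],
  "newtons": 40
}}

```text
time: 1.23
tcp_pos: [0.5466, -0.3669, 0.2]
tool_rot: [-0.474, 0.525, -0.525, 0.473]
wrist_force: [0.3, -0.3, -0.8]
opening: 0.0854
```

Run:
```python
from h import *
M=camera_model("wrist");im=snapshot("wrist");cv2.imwrite("pics/w1.png",im);h=hsv(im)
s=read_state();print(s["time"],s["tcp_pos"],s["qpos"])
g=(abs(h[...,0].astype(int)-60)<15)&(h[...,1]>120)&(h[...,2]>60)
p=np.argwhere(g)[:,::-1].astype(np.float32);r=cv2.minAreaRect(p);print(r);bp=cv2.boxPoints(r)
W=np.array([ray(M,q,.042) for q in bp]);print(W.round(4),W.mean(0))
print([ (np.linalg.norm(W[i]-W[i-1]),np.arctan2(*(W[i]-W[i-1])[[1,0]])) for i in range(4)])
```

```text
1.2833 [ 0.54629604 -0.36737337  0.20026743] [-6.73381791e-01  1.74692201e-01  1.67569672e+00 -3.77264280e-04
  1.29145674e+00  1.00162664e+00]
((322.5, 222.5), (85.0, 25.0), 90.0)
[[ 0.5778 -0.3586  0.042 ]
 [ 0.5761 -0.375   0.042 ]
 [ 0.5162 -0.3692  0.042 ]
 [ 0.518  -0.3517  0.042 ]] [ 0.54704378 -0.36362127  0.042     ]
[(np.float64(0.060174909253043765), np.float64(-0.11495091219782648)), (np.float64(0.01655297715552438), np.float64(-1.6734640541725492)), (np.float64(0.06016635997103754), np.float64(3.044419918877386)), (np.float64(0.017622710830298198), np.float64(1.468407682647656))]
```

View pics/w1.png

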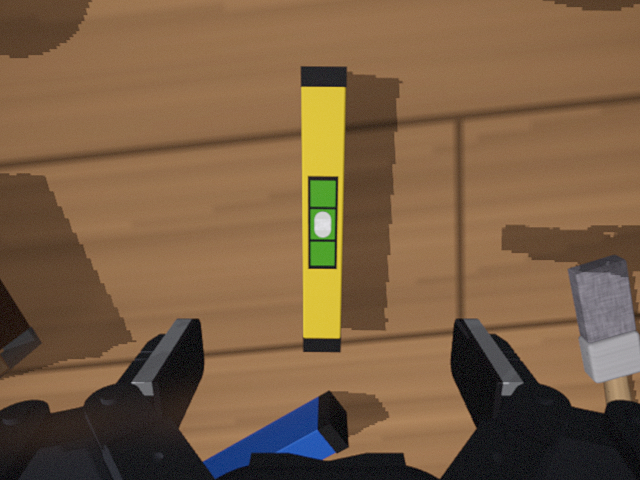

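Request:
{"op": "arm_command", "data": {
  "targets": [
    {"slide":[-3,42,1],"rot":[0,0,0],"jaw":-1},
    {"slide":[-3,84,1],"rot":[0,0,0],"jaw":-1},
    {"slide":[-3,120,1],"rot":[0,0,0],"jaw":-1},
    {"slide":[-3,150,1],"rot":[0,0,0],"jaw":-1},
    {"slide":[-3,170,1],"rot":[0,0,0],"jaw":-1},
    {"slide":[-3,174,1],"rot":[0,0,0],"jaw":-1},
    {"slide":[-3,174,1],"rot":[0,0,0],"jaw":-1},
    {"slide":[-3,174,1],"rot":[0,0,0],"jaw":1},
    {"slide":[-3,174,1],"rot":[0,0,0],"jaw":1},
    {"slide":[-3,174,1],"rot":[0,0,0],"jaw":1},
    {"slide":[-3,174,1],"rot":[0,0,0],"jaw":1},
    {"slide":[-3,174,1],"rot":[0,0,0],"jaw":1},
    {"slide":[-3,174,1],"rot":[0,0,0],"jaw":1},
    {"slide":[-3,174,1],"rot":[0,0,0],"jaw":1}
  ],
  "newtons": 40
}}

```text
time: 2.45
tcp_pos: [0.5492, -0.3643, 0.028]
tool_rot: [0.473, -0.524, 0.526, -0.474]
wrist_force: [-0.5, 0.3, 5.6]
opening: 0.0274
```

Request:
{"op": "arm_command", "data": {
  "targets": [
    {"slide":[0,-30,0],"rot":[0,0,0],"jaw":1},
    {"slide":[0,-70,0],"rot":[0,0,0],"jaw":1},
    {"slide":[0,-110,0],"rot":[0,0,0],"jaw":1},
    {"slide":[0,-150,0],"rot":[0,0,0],"jaw":1},
    {"slide":[0,-172,0],"rot":[0,0,0],"jaw":1},
    {"slide":[0,-172,0],"rot":[0,0,0],"jaw":1},
    {"slide":[0,-172,0],"rot":[0,0,0],"jaw":1}
  ]
}}

```text
time: 3.03
tcp_pos: [0.5487, -0.364, 0.1992]
tool_rot: [0.473, -0.524, 0.526, -0.474]
wrist_force: [0.8, -0.5, -3.2]
opening: 0.0274
```

Run:
```python
from h import *
M=camera_model("wrist");im=snapshot("wrist");cv2.imwrite("pics/w2.png",im)
s=read_state();print(s["time"],s["tcp_pos"],s["opening"],s["wrist_force"])
# target: yaw via intermediate; pitch foot end (u) down .04
u=np.r_[np.cos(1.813),np.sin(1.813),0]
t=down(.242)
x=t.as_matrix()[:,0]
for sg in(1,-1):
    q=R.from_rotvec(sg*.04*x); print(sg,q.apply(u))
    print(rel([.497,.054,.18],q*t))
```

```text
3.0833 [ 0.54757968 -0.36313556  0.19646584] 0.02752721666583398 [ 0.25835636  0.25305537 -3.89692413]
1 [-0.23965087  0.97003521  0.03998933]
(array([-409.69410603,   17.23385322,  -93.19462676]), array([ 0.02709014, -1.91563995,  0.03530156]))
-1 [-0.23965087  0.97003521 -0.03998933]
(array([-409.69410603,   17.23385322,  -93.19462676]), array([-0.02679734, -1.91551733, -0.0413318 ]))
```

View pics/w2.png

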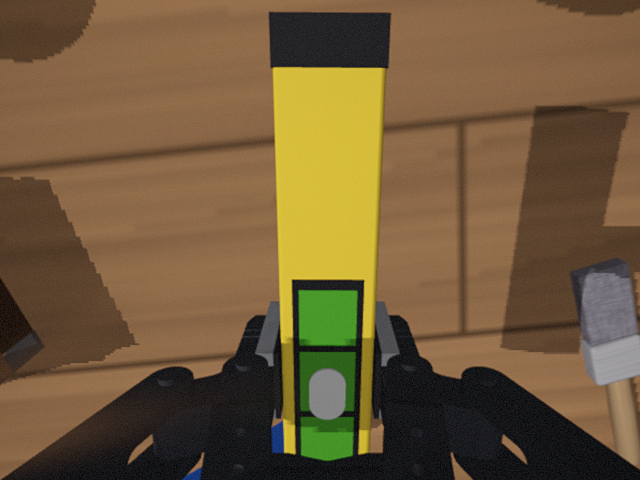

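Request:
{"op": "arm_command", "data": {
  "targets": [
    {"slide":[-410,17,-93],"rot":[-0.027,-1.9155,-0.041],"jaw":1},
    {"slide":[-410,17,-93],"rot":[-0.027,-1.9155,-0.041],"jaw":1},
    {"slide":[-410,17,-93],"rot":[-0.027,-1.9155,-0.041],"jaw":1},
    {"slide":[-410,17,-93],"rot":[-0.027,-1.9155,-0.041],"jaw":1},
    {"slide":[-410,17,-93],"rot":[-0.027,-1.9155,-0.041],"jaw":1},
    {"slide":[-410,17,-93],"rot":[-0.027,-1.9155,-0.041],"jaw":1},
    {"slide":[-410,17,-93],"rot":[-0.027,-1.9155,-0.041],"jaw":1},
    {"slide":[-410,17,-93],"rot":[-0.027,-1.9155,-0.041],"jaw":1},
    {"slide":[-410,17,-93],"rot":[-0.027,-1.9155,-0.041],"jaw":1},
    {"slide":[-410,17,-93],"rot":[-0.027,-1.9155,-0.041],"jaw":1},
    {"slide":[-410,17,-93],"rot":[-0.027,-1.9155,-0.041],"jaw":1},
    {"slide":[-410,17,-93],"rot":[-0.027,-1.9155,-0.041],"jaw":1},
    {"slide":[-410,17,-93],"rot":[-0.027,-1.9155,-0.041],"jaw":1},
    {"slide":[-410,17,-93],"rot":[-0.027,-1.9155,-0.041],"jaw":1},
    {"slide":[-410,17,-93],"rot":[-0.027,-1.9155,-0.041],"jaw":1},
    {"slide":[-410,17,-93],"rot":[-0.027,-1.9155,-0.041],"jaw":1},
    {"slide":[-410,17,-93],"rot":[-0.027,-1.9155,-0.041],"jaw":1},
    {"slide":[-410,17,-93],"rot":[-0.027,-1.9155,-0.041],"jaw":1},
    {"slide":[-410,17,-93],"rot":[-0.027,-1.9155,-0.041],"jaw":1}
  ]
}}

```text
time: 4.67
tcp_pos: [0.497, 0.0536, 0.1793]
tool_rot: [0.716, 0.086, -0.084, -0.687]
wrist_force: [-0.6, 0.6, -2.3]
opening: 0.0277
```

Run:
```python
from h import *
im=snapshot("top");cv2.imwrite("pics/t2.png",im)
im=snapshot("scene");cv2.imwrite("pics/s2.png",im)
s=read_state();print(s["time"],s["tcp_pos"],s["qpos"],s["opening"],s["wrist_force"]);print(R.from_quat(s["tool_rot"]).as_matrix().round(3))
print(rel([.497,.054,.1]))
```

```text
4.7667 [0.49755902 0.05352693 0.18028427] [ 0.02092804 -0.16234687  2.04959604 -0.04286086  1.24598054 -0.20667828] 0.027495906243122828 [ 0.55147242  0.11885772 -2.5562279 ]
[[ 0.971  0.009 -0.239]
 [ 0.239 -0.04   0.97 ]
 [-0.    -0.999 -0.042]]
(array([-0.39425202, 80.1906355 ,  3.92516682]), None)
```

View pics/s2.png

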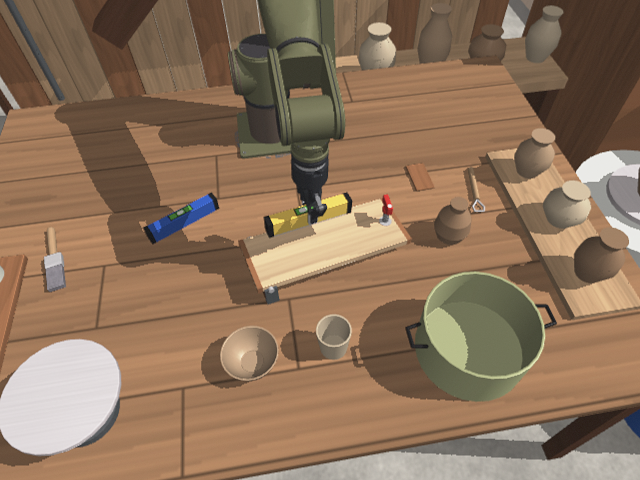

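View pics/t2.png

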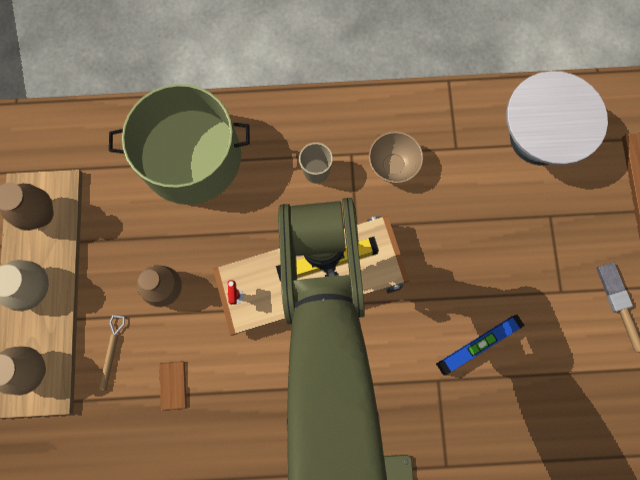

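Request:
{"op": "arm_command", "data": {
  "targets": [
    {"slide":[0,30,1.5],"rot":[0,0,0],"jaw":1},
    {"slide":[0,55,2.5],"rot":[0,0,0],"jaw":1},
    {"slide":[0,72,3],"rot":[0,0,0],"jaw":1},
    {"slide":[0,80,3.5],"rot":[0,0,0],"jaw":1},
    {"slide":[0,83,3.5],"rot":[0,0,0],"jaw":1},
    {"slide":[0,83,3.5],"rot":[0,0,0],"jaw":1}
  ]
}}

```text
time: 5.27
tcp_pos: [0.4981, 0.0536, 0.098]
tool_rot: [0.716, 0.087, -0.083, -0.687]
wrist_force: [0.7, -0.1, -1.6]
opening: 0.0275
```

Request:
{"op": "arm_command", "data": {
  "targets": [
    {"slide":[0,1.5,0],"rot":[0,0,0],"jaw":1},
    {"slide":[0,3,0],"rot":[0,0,0],"jaw":1},
    {"slide":[0,3,0],"rot":[0,0,0],"jaw":1}
  ]
}}

```text
time: 5.52
tcp_pos: [0.499, 0.0535, 0.0963]
tool_rot: [0.717, 0.088, -0.082, -0.687]
wrist_force: [0.7, 0.6, -3.2]
opening: 0.0274
```

Request:
{"op": "arm_command", "data": {
  "targets": [
    {"slide":[0,1,0],"rot":[0,0,0],"jaw":1},
    {"slide":[0,2,0],"rot":[0,0,0],"jaw":1},
    {"slide":[0,2,0],"rot":[0,0,0],"jaw":1}
  ]
}}

```text
time: 5.77
tcp_pos: [0.4982, 0.0534, 0.0933]
tool_rot: [0.716, 0.088, -0.083, -0.687]
wrist_force: [0.9, -0.2, -2.4]
opening: 0.027
```

Request:
{"op": "arm_command", "data": {
  "targets": [
    {"slide":[0,1,0],"rot":[0,0,0],"jaw":1},
    {"slide":[0,1,0],"rot":[0,0,0],"jaw":1},
    {"slide":[0,1,0],"rot":[0,0,0],"jaw":1}
  ]
}}

```text
time: 6.02
tcp_pos: [0.4981, 0.0534, 0.0922]
tool_rot: [0.716, 0.087, -0.083, -0.687]
wrist_force: [0.4, 0.8, -2.9]
opening: 0.0278
```

Request:
{"op": "arm_command", "data": {
  "targets": [
    {"slide":[0,1,0],"rot":[0,0,0],"jaw":1},
    {"slide":[0,1,0],"rot":[0,0,0],"jaw":1},
    {"slide":[0,1,0],"rot":[0,0,0],"jaw":1}
  ]
}}

```text
time: 6.27
tcp_pos: [0.4984, 0.0534, 0.0916]
tool_rot: [0.716, 0.088, -0.083, -0.687]
wrist_force: [-0.2, 1.2, 0.6]
opening: 0.0271
```

Request:
{"op": "arm_command", "data": {
  "targets": [
    {"slide":[0,1,0],"rot":[0,0,0],"jaw":1},
    {"slide":[0,1,0],"rot":[0,0,0],"jaw":1},
    {"slide":[0,1,0],"rot":[0,0,0],"jaw":1}
  ]
}}

```text
time: 6.52
tcp_pos: [0.4985, 0.0535, 0.0908]
tool_rot: [0.716, 0.088, -0.083, -0.687]
wrist_force: [-2.3, 3.6, 2.9]
opening: 0.0276
```

Request:
{"op": "arm_command", "data": {
  "targets": [
    {"slide":[0,0,0],"rot":[0,0,0],"jaw":-1},
    {"slide":[0,0,0],"rot":[0,0,0],"jaw":-1},
    {"slide":[0,0,0],"rot":[0,0,0],"jaw":-1},
    {"slide":[0,0,0],"rot":[0,0,0],"jaw":-1},
    {"slide":[0,0,0],"rot":[0,0,0],"jaw":-1},
    {"slide":[0,0,0],"rot":[0,0,0],"jaw":-1},
    {"slide":[0,0,0],"rot":[0,0,0],"jaw":-1},
    {"slide":[0,-20,-1],"rot":[0,0,0],"jaw":-1},
    {"slide":[0,-55,-2.5],"rot":[0,0,0],"jaw":-1},
    {"slide":[0,-95,-4],"rot":[0,0,0],"jaw":-1},
    {"slide":[0,-130,-5],"rot":[0,0,0],"jaw":-1},
    {"slide":[0,-130,-5],"rot":[0,0,0],"jaw":-1},
    {"slide":[0,-130,-5],"rot":[0,0,0],"jaw":-1}
  ]
}}

```text
time: 7.6
tcp_pos: [0.4997, 0.0538, 0.2237]
tool_rot: [0.717, 0.09, -0.081, -0.687]
wrist_force: [0.2, -0.0, 0.3]
opening: 0.0855
```

Run:
```python
from h import *
M=camera_model("wrist");im=snapshot("wrist");cv2.imwrite("pics/w3.png",im);h=hsv(im)
s=read_state();print(s["time"],s["tcp_pos"],s["qpos"])
g=(abs(h[...,0].astype(int)-60)<15)&(h[...,1]>120)&(h[...,2]>60)
p=np.argwhere(g)[:,::-1].astype(np.float32);r=cv2.minAreaRect(p);print(r);bp=cv2.boxPoints(r)
W=np.array([ray(M,q,.107) for q in bp]);print(W.mean(0))
print([ (np.linalg.norm(W[i]-W[i-1]),np.arctan2(*(W[i]-W[i-1])[[1,0]])) for i in range(4)])
```

```text
7.65 [0.49828447 0.05373162 0.22107734] [ 0.02127615 -0.19829918  2.00989577 -0.04188938  1.31805277 -0.21027595]
((322.5, 233.5), (97.0, 29.0), 90.0)
[0.49845891 0.05289954 0.107     ]
[(np.float64(0.06027695995085972), np.float64(1.797822912747295)), (np.float64(0.016343095733768374), np.float64(0.24060076973465533)), (np.float64(0.06030604139994017), np.float64(-1.3205948200435214)), (np.float64(0.01774028328919683), np.float64(-2.9027875340562392))]
```

View pics/w3.png

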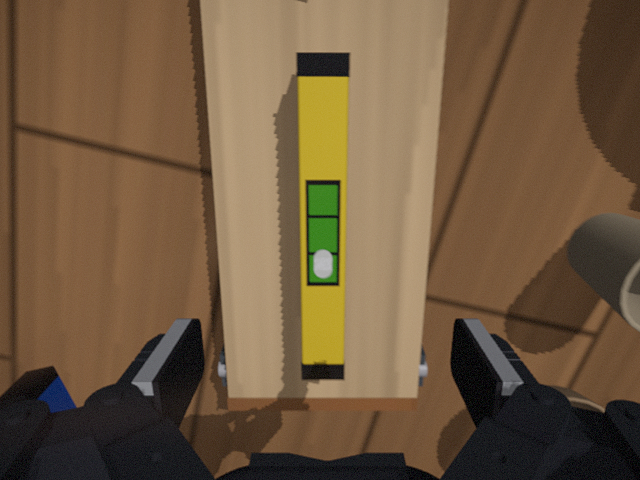

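Run:
```python
from h import *
print(rel([.450,.247,.22],down(1.637)))
```

```text
(array([ -0.59497661,  -7.33626585, 199.07547548]), array([ 0.03723088, -1.39499083, -0.02697929]))
```

Request:
{"op": "arm_command", "data": {
  "targets": [
    {"slide":[-1,-7,199],"rot":[0.037,-1.395,-0.027],"jaw":-1},
    {"slide":[-1,-7,199],"rot":[0.037,-1.395,-0.027],"jaw":-1},
    {"slide":[-1,-7,199],"rot":[0.037,-1.395,-0.027],"jaw":-1},
    {"slide":[-1,-7,199],"rot":[0.037,-1.395,-0.027],"jaw":-1},
    {"slide":[-1,-7,199],"rot":[0.037,-1.395,-0.027],"jaw":-1},
    {"slide":[-1,-7,199],"rot":[0.037,-1.395,-0.027],"jaw":-1},
    {"slide":[-1,-7,199],"rot":[0.037,-1.395,-0.027],"jaw":-1},
    {"slide":[-1,-7,199],"rot":[0.037,-1.395,-0.027],"jaw":-1},
    {"slide":[-1,-7,199],"rot":[0.037,-1.395,-0.027],"jaw":-1},
    {"slide":[-1,-7,199],"rot":[0.037,-1.395,-0.027],"jaw":-1},
    {"slide":[-1,-7,199],"rot":[0.037,-1.395,-0.027],"jaw":-1},
    {"slide":[-1,-7,199],"rot":[0.037,-1.395,-0.027],"jaw":-1},
    {"slide":[-1,-7,199],"rot":[0.037,-1.395,-0.027],"jaw":-1},
    {"slide":[-1,-7,199],"rot":[0.037,-1.395,-0.027],"jaw":-1}
  ]
}}

```text
time: 8.82
tcp_pos: [0.4487, 0.2465, 0.2176]
tool_rot: [-0.483, -0.514, 0.517, 0.485]
wrist_force: [0.3, -0.4, -0.4]
opening: 0.0855
```

Run:
```python
from h import *
M=camera_model("wrist");im=snapshot("wrist");cv2.imwrite("pics/w4.png",im);h=hsv(im)
s=read_state();print(s["time"],s["tcp_pos"],s["qpos"]);print(R.from_quat(s["tool_rot"]).as_matrix().round(3))
m,c,a=blob(((h[...,0]<6)|(h[...,0]>174))&(h[...,1]>180)&(h[...,2]>100));p=np.argwhere(m)[:,::-1].astype(np.float32)
r=cv2.minAreaRect(p);print(c,a,r);W=np.array([ray(M,q,.128) for q in cv2.boxPoints(r)]);print(W.round(4),W.mean(0))
print([ (np.linalg.norm(W[i]-W[i-1]),np.arctan2(*(W[i]-W[i-1])[[1,0]])) for i in range(4)])
```

```text
8.8667 [0.44891505 0.24659028 0.21799923] [ 3.97277268e-01 -1.62611636e-01  1.98403988e+00  3.82985013e-04
  1.32335986e+00 -1.23773502e+00]
[[-0.064 -0.003 -0.998]
 [ 0.998 -0.001 -0.064]
 [-0.001 -1.     0.003]]
[333.48810153 253.07615019] 1891 ((333.8769226074219, 258.015380859375), (86.82431030273438, 37.21041488647461), 82.87498474121094)
[[0.4271 0.2365 0.128 ]
 [0.4234 0.2553 0.128 ]
 [0.4713 0.2649 0.128 ]
 [0.4753 0.2449 0.128 ]] [0.44926996 0.25038418 0.128     ]
[(np.float64(0.04901227469483191), np.float64(-2.9685409575619426)), (np.float64(0.019141881824518307), np.float64(1.7624180095168032)), (np.float64(0.04883540372439014), np.float64(0.19879673640280482)), (np.float64(0.02040308599420725), np.float64(-1.3708582836548182))]
```

View pics/w4.png

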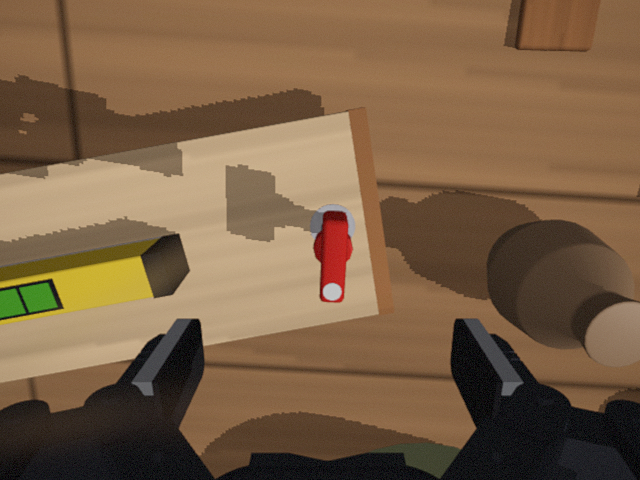

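Run:
```python
from h import *
im=cv2.imread("pics/w4.png");cv2.imwrite("pics/w4z.png",cv2.resize(im[195:315,290:380],None,fx=5,fy=5,interpolation=cv2.INTER_CUBIC))
M=camera_model("wrist")
a=ray(M,(336,212),.128);b=ray(M,(331.5,300.5),.128);print(a,b,(a+b)/2,np.arctan2(*(b-a)[[1,0]]),np.linalg.norm(a-b))
```

```text
[0.42374069 0.24973255 0.128     ] [0.473628   0.25078893 0.128     ] [0.44868434 0.25026074 0.128     ] 0.021172078950839522 0.049898488303685935
```

View pics/w4z.png

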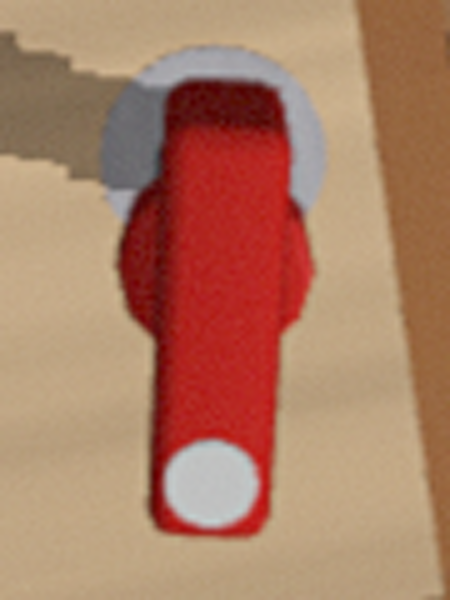

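Request:
{"op": "arm_command", "data": {
  "targets": [
    {"slide":[2.5,30,-1.5],"rot":[0,0.03,0],"jaw":-1},
    {"slide":[2.5,65,-1.5],"rot":[0,0.03,0],"jaw":-1},
    {"slide":[2.5,92,-1.5],"rot":[0,0.03,0],"jaw":-1},
    {"slide":[2.5,104,-1.5],"rot":[0,0.03,0],"jaw":-1},
    {"slide":[2.5,106,-1.5],"rot":[0,0.03,0],"jaw":-1},
    {"slide":[2.5,106,-1.5],"rot":[0,0.03,0],"jaw":-1},
    {"slide":[2.5,106,-1.5],"rot":[0,0.03,0],"jaw":1},
    {"slide":[2.5,106,-1.5],"rot":[0,0.03,0],"jaw":1},
    {"slide":[2.5,106,-1.5],"rot":[0,0.03,0],"jaw":1},
    {"slide":[2.5,106,-1.5],"rot":[0,0.03,0],"jaw":1},
    {"slide":[2.5,106,-1.5],"rot":[0,0.03,0],"jaw":1},
    {"slide":[2.5,106,-1.5],"rot":[0,0.03,0],"jaw":1},
    {"slide":[2.5,106,-1.5],"rot":[0,0.03,0],"jaw":1},
    {"slide":[2.5,106,-1.5],"rot":[0,0.03,0],"jaw":1}
  ],
  "newtons": 50
}}

```text
time: 10.03
tcp_pos: [0.451, 0.2499, 0.1142]
tool_rot: [0.491, 0.509, -0.509, -0.491]
wrist_force: [-1.9, 0.7, 5.1]
opening: 0.0207
```

Request:
{"op": "arm_command", "data": {
  "targets": [
    {"slide":[0,0,0],"rot":[0,0,0],"jaw":0.2},
    {"slide":[0,0,0],"rot":[0,0,0],"jaw":0.2},
    {"slide":[0,-6,0],"rot":[0,0,0],"jaw":0.2},
    {"slide":[0,-8,0],"rot":[0,0,0],"jaw":0.2},
    {"slide":[0,-8,0],"rot":[0,0,0],"jaw":1},
    {"slide":[0,-8,0],"rot":[0,0,0],"jaw":1},
    {"slide":[0,-8,0],"rot":[0,0,0],"jaw":1},
    {"slide":[0,-8,0],"rot":[0,0,0],"jaw":1},
    {"slide":[0,-8,0],"rot":[0,0,0],"jaw":1}
  ]
}}

```text
time: 10.78
tcp_pos: [0.4508, 0.2499, 0.1216]
tool_rot: [0.49, 0.509, -0.509, -0.491]
wrist_force: [-1.3, 3.1, 3.8]
opening: 0.013
```

Run:
```python
from h import *
im=snapshot("scene");cv2.imwrite("pics/s5.png",cv2.resize(im[120:280,280:480],None,fx=4,fy=4))
cv2.imwrite("pics/w5.png",snapshot("wrist"))
s=read_state();print(s["time"],s["tcp_pos"],s["opening"],s["wrist_force"])
```

```text
10.8833 [0.45080242 0.24987996 0.12161081] 0.013228385254500952 [-1.37183169  2.89706322  5.27815151]
```

View pics/s5.png

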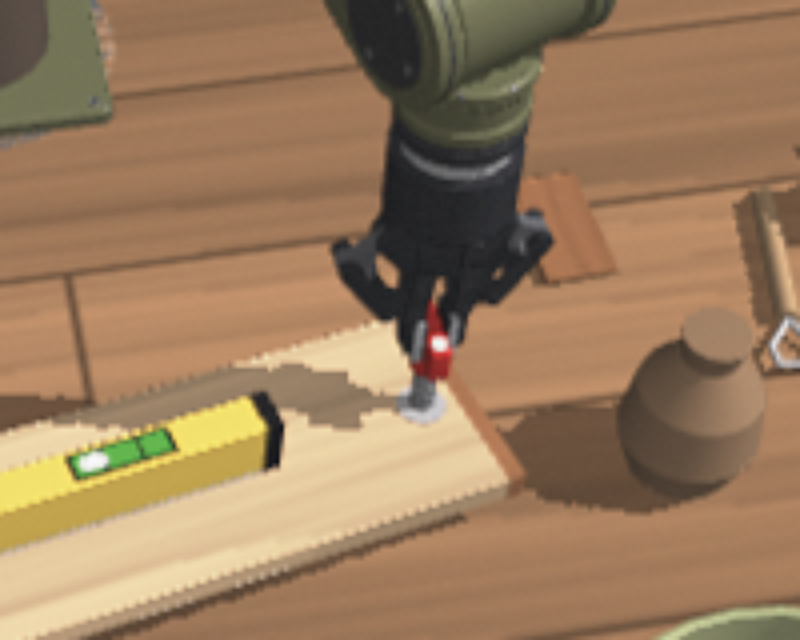

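View pics/w5.png

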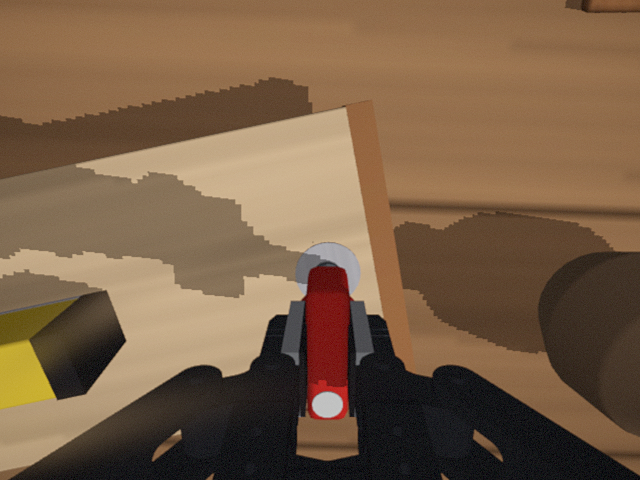

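Request:
{"op": "arm_command", "data": {
  "targets": [
    {"slide":[0,0,0],"rot":[0,0.1,0],"jaw":1},
    {"slide":[0,0,0],"rot":[0,0.2,0],"jaw":1},
    {"slide":[0,0,0],"rot":[0,0.3,0],"jaw":1},
    {"slide":[0,0,0],"rot":[0,0.4,0],"jaw":1},
    {"slide":[0,0,0],"rot":[0,0.5,0],"jaw":1},
    {"slide":[0,0,0],"rot":[0,0.6,0],"jaw":1},
    {"slide":[0,0,0],"rot":[0,0.7,0],"jaw":1},
    {"slide":[0,0,0],"rot":[0,0.8,0],"jaw":1},
    {"slide":[0,0,0],"rot":[0,0.9,0],"jaw":1},
    {"slide":[0,0,0],"rot":[0,1.0,0],"jaw":1},
    {"slide":[0,0,0],"rot":[0,1.1,0],"jaw":1},
    {"slide":[0,0,0],"rot":[0,1.2,0],"jaw":1},
    {"slide":[0,0,0],"rot":[0,1.3,0],"jaw":1},
    {"slide":[0,0,0],"rot":[0,1.4,0],"jaw":1},
    {"slide":[0,0,0],"rot":[0,1.5,0],"jaw":1},
    {"slide":[0,0,0],"rot":[0,1.5,0],"jaw":1},
    {"slide":[0,0,0],"rot":[0,1.5,0],"jaw":1},
    {"slide":[0,0,0],"rot":[0,1.5,0],"jaw":1},
    {"slide":[0,0,0],"rot":[0,1.5,0],"jaw":1},
    {"slide":[0,0,0],"rot":[0,1.5,0],"jaw":1}
  ]
}}

```text
time: 12.55
tcp_pos: [0.4518, 0.251, 0.1216]
tool_rot: [-0.705, -0.038, 0.037, 0.707]
wrist_force: [3.0, 8.2, -0.6]
opening: 0.013
```

```bash
cat > bub.py <<'E'
from h import *
import sys
def bub(name,tag,save=True):
    M=camera_model(name);im=snapshot(name);s=read_state();h=hsv(im)
    # level window near projected spot
    c=proj(M,[.4985,.053,.112]).astype(int);w=45 if name!="wrist" else 140
    x0,y0=max(c[0]-w,0),max(c[1]-w,0);cr=im[y0:y0+2*w,x0:x0+2*w]
    hh=hsv(cr);g=(abs(hh[...,0].astype(int)-60)<15)&(hh[...,1]>110)&(hh[...,2]>50)
    if save:cv2.imwrite(f"pics/{tag}.png",cv2.resize(cr,None,fx=540/cr.shape[0],fy=540/cr.shape[0],interpolation=cv2.INTER_CUBIC))
    hull=cv2.convexHull(np.argwhere(g)[:,::-1].astype(np.int32))
    m=cv2.fillPoly(np.zeros(g.shape,np.uint8),[hull],1)
    wt=((hh[...,1]<90)&(hh[...,2]>110)&(m>0))
    gw=np.argwhere(m)[:,::-1].mean(0)+[x0,y0]; wh=np.argwhere(wt)[:,::-1].mean(0)+[x0,y0]
    u=np.r_[np.cos(1.805),np.sin(1.805),0]
    a,b=ray(M,gw,.111),ray(M,wh,.111)
    print(name,s["time"],"n",wt.sum(),"offset mm toward foot",(b-a)@u*1000,"win",a.round(4))
    return s
E
python3 - <<'E'
from bub import *
s=bub("scene","b1");print(s["tcp_pos"],R.from_quat(s["tool_rot"]).as_matrix().round(3)[:2,0],s["wrist_force"],s["moment"],s["opening"])
E
```

```text
scene 12.6 n 36 offset mm toward foot -5.643055297457861 win [0.5011 0.0495 0.111 ]
[0.45176033 0.25096813 0.12165425] [0.994 0.106] [ 3.26324879  8.45412257 -0.42498381] [ 1.22428229 -0.37863639 -0.05001321] 0.013011803229957066
```

View pics/b1.png

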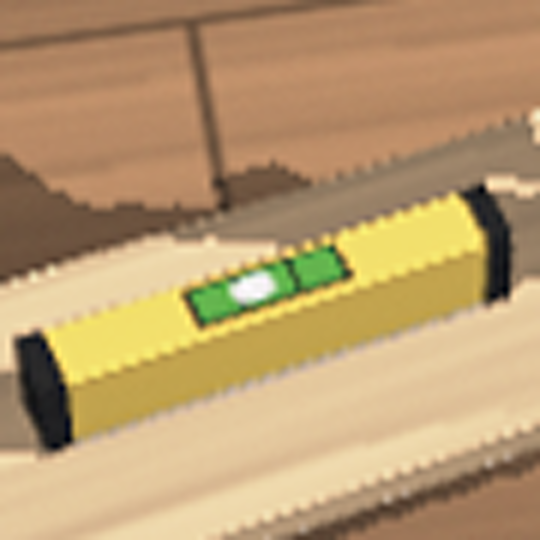

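Request:
{"op": "arm_command", "data": {
  "targets": [
    {"slide":[0,0,0],"rot":[0,0.1,0],"jaw":1},
    {"slide":[0,0,0],"rot":[0,0.2,0],"jaw":1},
    {"slide":[0,0,0],"rot":[0,0.3,0],"jaw":1},
    {"slide":[0,0,0],"rot":[0,0.4,0],"jaw":1},
    {"slide":[0,0,0],"rot":[0,0.5,0],"jaw":1},
    {"slide":[0,0,0],"rot":[0,0.58,0],"jaw":1},
    {"slide":[0,0,0],"rot":[0,0.58,0],"jaw":1},
    {"slide":[0,0,0],"rot":[0,0.58,0],"jaw":1},
    {"slide":[0,0,0],"rot":[0,0.58,0],"jaw":1},
    {"slide":[0,0,0],"rot":[0,0.58,0],"jaw":1},
    {"slide":[0,0,0],"rot":[0,0.58,0],"jaw":1},
    {"slide":[0,0,0],"rot":[0,0.58,0],"jaw":1}
  ]
}}

```text
time: 13.6
tcp_pos: [0.4524, 0.2509, 0.1216]
tool_rot: [-0.686, 0.165, -0.167, 0.689]
wrist_force: [5.7, 8.5, -0.9]
opening: 0.0132
```

Run:
```python
from bub import *
s=bub("scene","b2");print(s["tcp_pos"],R.from_quat(s["tool_rot"]).as_matrix().round(3)[:2,0],s["wrist_force"],s["moment"],s["opening"],s["qpos"])
```

```text
scene 13.65 n 36 offset mm toward foot -0.449600172397186 win [0.5003 0.0484 0.111 ]
[0.45238586 0.25084028 0.12165729] [ 0.89  -0.456] [ 5.72746781  9.09423864 -1.72124376] [ 1.22236955 -0.82295433 -0.10092816] 0.012945870039153838 [ 0.40140511 -0.05789762  2.05974115  0.00234339  1.13468884  0.8743596 ]
```

View pics/b2.png

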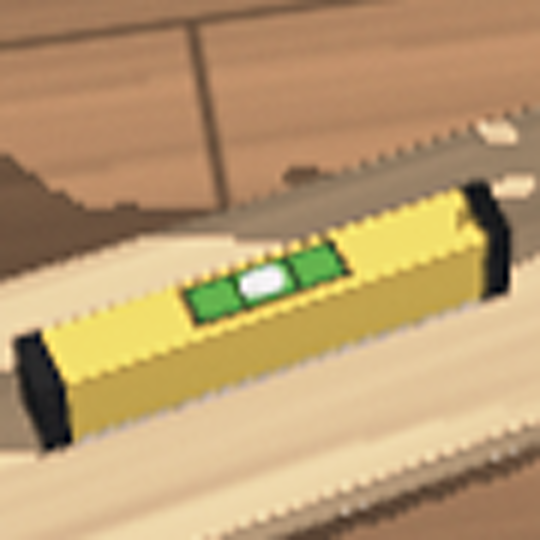

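Request:
{"op": "arm_command", "data": {
  "targets": [
    {"slide":[0,0,0],"rot":[0,0,0],"jaw":0.4},
    {"slide":[0,0,0],"rot":[0,0,0],"jaw":0},
    {"slide":[0,0,0],"rot":[0,0,0],"jaw":-0.3},
    {"slide":[0,0,0],"rot":[0,0,0],"jaw":-0.3},
    {"slide":[0,0,0],"rot":[0,0,0],"jaw":-0.3},
    {"slide":[0,-10,0],"rot":[0,0,0],"jaw":-0.3},
    {"slide":[0,-40,0],"rot":[0,0,0],"jaw":-0.3},
    {"slide":[0,-80,0],"rot":[0,0,0],"jaw":-0.3},
    {"slide":[0,-120,0],"rot":[0,0,0],"jaw":-0.3},
    {"slide":[0,-120,0],"rot":[0,0,0],"jaw":-0.3},
    {"slide":[0,-120,0],"rot":[0,0,0],"jaw":-0.3}
  ]
}}

```text
time: 14.57
tcp_pos: [0.4525, 0.2501, 0.2457]
tool_rot: [-0.686, 0.164, -0.167, 0.689]
wrist_force: [-0.7, 0.1, 0.1]
opening: 0.0553
```

Run:
```python
from bub import *
s=bub("scene","b3");print(s["tcp_pos"],s["wrist_force"])
print(rel([.498,.054,.245],down(.242)))
```

```text
scene 14.6167 n 35 offset mm toward foot -0.1442186722281631 win [0.5003 0.0484 0.111 ]
[0.45123222 0.24956836 0.24288409] [-0.39992963 -0.78366867 -0.94873354]
(array([ 130.73234645,   -2.23216373, -152.78336598]), array([-0.00111336, -0.7150304 ,  0.00132642]))
```

Request:
{"op": "arm_command", "data": {
  "targets": [
    {"slide":[131,-2,-153],"rot":[0,-0.715,0],"jaw":1},
    {"slide":[131,-2,-153],"rot":[0,-0.715,0],"jaw":1},
    {"slide":[131,-2,-153],"rot":[0,-0.715,0],"jaw":1},
    {"slide":[131,-2,-153],"rot":[0,-0.715,0],"jaw":1},
    {"slide":[131,-2,-153],"rot":[0,-0.715,0],"jaw":1},
    {"slide":[131,-2,-153],"rot":[0,-0.715,0],"jaw":1},
    {"slide":[131,-2,-153],"rot":[0,-0.715,0],"jaw":1},
    {"slide":[131,-2,-153],"rot":[0,-0.715,0],"jaw":1},
    {"slide":[131,-2,-153],"rot":[0,-0.715,0],"jaw":1},
    {"slide":[131,-2,-153],"rot":[0,-0.715,0],"jaw":1}
  ]
}}

```text
time: 15.45
tcp_pos: [0.4969, 0.0539, 0.2418]
tool_rot: [-0.702, -0.084, 0.087, 0.702]
wrist_force: [-0.2, -0.3, -0.2]
opening: 0.0
```

Run:
```python
from bub import *
s=bub("wrist","b4");print(s["tcp_pos"],s["wrist_force"],s["opening"]);print(R.from_quat(s["tool_rot"]).as_matrix().round(3));cv2.imwrite("pics/w6.png",snapshot("wrist"))
bub("scene","b5")
print(rel([.4985,.053,.16],down(.242)))
```

```text
wrist 15.5 n 466 offset mm toward foot -2.6241714172448254 win [0.4996 0.0509 0.111 ]
[0.49707358 0.05408176 0.2421191 ] [-0.25311588 -0.4783882  -0.32825921] 0.0005397377686251476
[[ 0.971 -0.003 -0.24 ]
 [ 0.24  -0.     0.971]
 [-0.003 -1.     0.001]]
scene 15.6 n 37 offset mm toward foot -0.2133903709158241 win [0.5003 0.0484 0.111 ]
(array([ 1.04382138, 82.61777188, -1.42883342]), array([-0.00033011,  0.00078359, -0.00216135]))
```

View pics/w6.png

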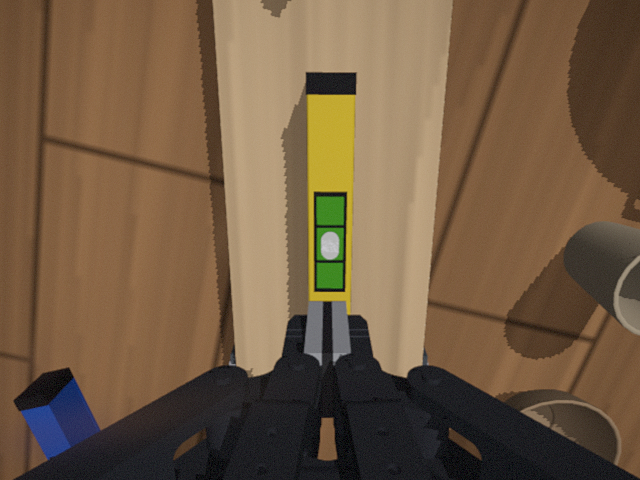

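Request:
{"op": "arm_command", "data": {
  "targets": [
    {"slide":[1,35,-1],"rot":[0,0,-0.002],"jaw":1},
    {"slide":[1,70,-1],"rot":[0,0,-0.002],"jaw":1},
    {"slide":[1,92,-1],"rot":[0,0,-0.002],"jaw":1},
    {"slide":[1,102,-1],"rot":[0,0,-0.002],"jaw":1},
    {"slide":[1,104,-1],"rot":[0,0,-0.002],"jaw":1},
    {"slide":[1,104,-1],"rot":[0,0,-0.002],"jaw":1},
    {"slide":[1,104,-1],"rot":[0,0,-0.002],"jaw":1}
  ]
}}

```text
time: 16.18
tcp_pos: [0.4999, 0.053, 0.1409]
tool_rot: [0.702, 0.087, -0.084, -0.702]
wrist_force: [0.1, 0.0, 1.0]
opening: 0.0003
```

Request:
{"op": "arm_command", "data": {
  "targets": [
    {"slide":[0,1.5,0],"rot":[0,0,0],"jaw":1},
    {"slide":[0,3,0],"rot":[0,0,0],"jaw":1},
    {"slide":[0,4,0],"rot":[0,0,0],"jaw":1},
    {"slide":[0,4,0],"rot":[0,0,0],"jaw":1}
  ]
}}

```text
time: 16.52
tcp_pos: [0.4989, 0.0527, 0.1354]
tool_rot: [-0.702, -0.086, 0.085, 0.702]
wrist_force: [0.6, 0.5, -0.4]
opening: -0.0
```

Request:
{"op": "arm_command", "data": {
  "targets": [
    {"slide":[0,1,0],"rot":[0,0,0],"jaw":1},
    {"slide":[0,2,0],"rot":[0,0,0],"jaw":1},
    {"slide":[0,3,0],"rot":[0,0,0],"jaw":1},
    {"slide":[0,3,0],"rot":[0,0,0],"jaw":1}
  ]
}}

```text
time: 16.85
tcp_pos: [0.4985, 0.0527, 0.1316]
tool_rot: [-0.702, -0.085, 0.085, 0.702]
wrist_force: [-0.7, -0.5, -0.3]
opening: -0.0001
```

Request:
{"op": "arm_command", "data": {
  "targets": [
    {"slide":[0,1,0],"rot":[0,0,0],"jaw":1},
    {"slide":[0,2,0],"rot":[0,0,0],"jaw":1},
    {"slide":[0,2,0],"rot":[0,0,0],"jaw":1}
  ]
}}

```text
time: 17.1
tcp_pos: [0.4987, 0.0528, 0.13]
tool_rot: [-0.702, -0.086, 0.085, 0.702]
wrist_force: [0.2, -0.7, 0.8]
opening: -0.0003
```

Request:
{"op": "arm_command", "data": {
  "targets": [
    {"slide":[0,1,0],"rot":[0,0,0],"jaw":1},
    {"slide":[0,1,0],"rot":[0,0,0],"jaw":1},
    {"slide":[0,1,0],"rot":[0,0,0],"jaw":1}
  ]
}}

```text
time: 17.35
tcp_pos: [0.4989, 0.0527, 0.1296]
tool_rot: [0.702, 0.086, -0.085, -0.702]
wrist_force: [-2.1, -1.3, 4.0]
opening: 0.0
```

Request:
{"op": "arm_command", "data": {
  "targets": [
    {"slide":[0,1,0],"rot":[0,0,0],"jaw":1},
    {"slide":[0,1,0],"rot":[0,0,0],"jaw":1},
    {"slide":[0,1,0],"rot":[0,0,0],"jaw":1}
  ]
}}

```text
time: 17.6
tcp_pos: [0.4993, 0.0526, 0.1295]
tool_rot: [0.702, 0.086, -0.085, -0.702]
wrist_force: [-2.3, -1.1, 8.8]
opening: -0.0002
```

Request:
{"op": "arm_command", "data": {
  "targets": [
    {"slide":[0,1,0],"rot":[0,0,0],"jaw":1},
    {"slide":[0,1,0],"rot":[0,0,0],"jaw":1},
    {"slide":[0,1,0],"rot":[0,0,0],"jaw":1},
    {"slide":[0,1,0],"rot":[0,0,0],"jaw":1},
    {"slide":[0,1,0],"rot":[0,0,0],"jaw":1}
  ]
}}

```text
time: 18.02
tcp_pos: [0.4997, 0.0526, 0.1294]
tool_rot: [0.702, 0.086, -0.084, -0.702]
wrist_force: [-4.0, -1.3, 12.4]
opening: -0.0004
```

Request:
{"op": "arm_command", "data": {
  "targets": [
    {"slide":[0,0,0],"rot":[0,0,0],"jaw":1},
    {"slide":[0,0,0],"rot":[0,0,0],"jaw":1},
    {"slide":[0,0,0],"rot":[0,0,0],"jaw":1},
    {"slide":[0,0,0],"rot":[0,0,0],"jaw":1},
    {"slide":[0,0,0],"rot":[0,0,0],"jaw":1},
    {"slide":[0,0,0],"rot":[0,0,0],"jaw":1}
  ]
}}

```text
time: 18.52
tcp_pos: [0.4997, 0.0526, 0.1294]
tool_rot: [0.702, 0.086, -0.084, -0.702]
wrist_force: [-4.0, -0.3, 11.7]
opening: -0.0001
```

Run:
```python
from bub import *
s=bub("scene","b6");print(s["tcp_pos"],s["wrist_force"],s["joint_velocities"].round(3))
im=snapshot("scene");cv2.imwrite("pics/s6.png",cv2.resize(im[120:400,200:480],None,fx=2.1,fy=2.1,interpolation=cv2.INTER_CUBIC));cv2.imwrite("pics/w7.png",snapshot("wrist"))
```

```text
scene 18.5667 n 10 offset mm toward foot -0.48768129620972434 win [0.5025 0.047  0.111 ]
[0.49971579 0.05255498 0.12941694] [-4.18971214 -1.88144214 12.39353913] [ 0.    -0.001  0.001  0.001 -0.    -0.   ]
```

View pics/s6.png

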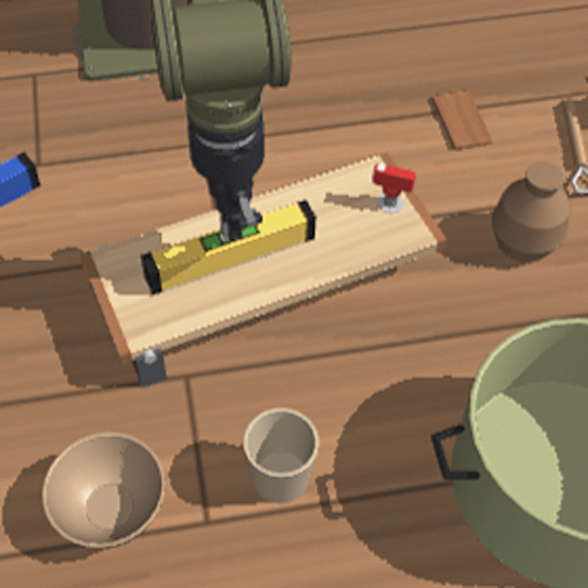

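View pics/w7.png

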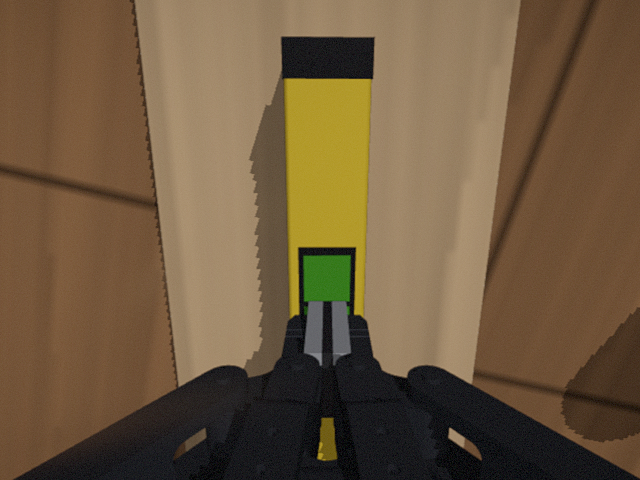

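```bash
python3 -c "
from bench import *
print(hand_in()); print(read_state()['wrist_force'])"
```

```text
the job is handed in; nothing more can be done
None
the job is handed in; nothing more can be done
```

I finished the whole job at about 18.6 s and handed it in with the arm still pressing the level onto the shelf; no verdict was reported.

- **Level:** I picked up the yellow level, stood it along the shelf within about 0.02 rad, and let go of it.
- **Foot:** My first grip, at about 114 mm, closed on the collar under the red wing, with the fingers 21 mm apart instead of about 14 mm. I gripped again 8 mm higher. I then turned the foot about 2.1 rad clockwise and let go.
- **Bubble:** With the hand off the foot, the scene camera put the bubble 0.1–0.2 mm from the middle. By eye, the wrist picture showed it centred to about 0.3 mm. My wrist-camera script gave −2.6 mm, but I discounted that because the grey fingers had got into its colour mask.
- **Press:** At the end the wrist force was steady at about 12 N downwards, with about 4 N sideways, and the arm was still. The level's own weight adds about 3 N, so it bears on the shelf with roughly 15 N.
- **Not fully checked:** During the press the fingers cover most of the bubble. The final reading of −0.5 mm rests on only 10 pixels, so that the bubble is still centred mainly follows from the foot having been left alone since the earlier check.
- **Cup, vase and bowl:** In the last scene picture they are standing and do not appear to have moved.

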